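# Close the leak-test pot and hold the pump-down lever

## Robot

A 6-joint arm with a two-finger parallel gripper is mounted at the origin on the work surface. World frame = base frame: x ahead of the robot, y to its left, z up, the work surface at z = 0. Lengths are in m, angles in rad, forces in N, time in s.
With the tool pointing down it reaches from about 0.35 to 0.775 m from the base axis. Payload 7.3 kg.
Tool frame: the origin (TCP) lies at the very end of the fingers, on their centre line; the grasp point (between the pads) lies 19 mm behind it; z points along the fingers, x is the direction in which the jaws open and shut, and the axes are right-handed (so a half turn about z gives the same grasp; the last joint's range is limited). The gripper opens to 92 mm and grips with 3 to 60 N. Pads are 19 mm wide; open, the fingers measure 130 mm over their backs; the gripper's body (75 mm by 190 mm) begins 47 mm behind the grasp point.
Start: joints at [-1.401, 0.342, 1.524, -0, 1.275, -0.146], TCP at [0.163, -0.499, 0.227] pointing down, gripper open.
Joint ranges: [-2.53, 2.53], [-0.77, 2.02], [0.04, 2.7], [-1, 4.14], [0.28, 2.66], [-3.11, 3.11]. Speed limits (rad/s): [2.57, 2.57, 3.14, 3.14, 3.14, 3.14].

## Interface

Orientations are given as [roll, pitch, yaw] about the fixed x, y, z axes, in that order (R = Rz(yaw) Ry(pitch) Rx(roll)).
In Python, from cell import robot, read_camera, nets gives the robot as it stands. The module is installed in compiled form; this text tells all that it offers.
- The arm moves only by the tool carry_out, never from a script. Its arguments are lists of equal length, an entry for each row: "translation": the shift along the tool's x, y, z in m, a list of three; "turn": the turn, a rotation vector about the tool's x, y, z in rad, a list of three; "gripper": the gripper's target within -1 to 1 (shut at 1, half-way at 0, fully open at -1). A call has 1 to 10 rows; each row shifts and turns the commanded pose from where the row before left it, along the tool's axes as they then stand; what a row does not reach is not made up. A row lasts 1/10 s, in which the tool goes at most 50 mm and 8.59 degrees, less where a joint would pass 70% of its speed; a pose out of reach is approached as far as the arm can. A call with a gripper value outside its range is refused whole. The fingers move at their own pace and stop on an object; "squeeze" is the grip in N (left out, the last holds). Time passes only in rows, so rows that do not move let the fingers close. It gives the time, the measured TCP pose, the force and the opening at its end, in the units of the state.
- robot.observe(): the state, without advancing time (a new reading comes with each control period).
- read_camera(name): name is "scene" or "top" or "wrist"; returns a dict with "img" (480x640x3 uint8, red, green, blue), "fx", "fy", "cx", "cy" (pixels), "world_from_camera" (4x4, takes a point from camera to world coordinates). Camera axes: x right, y down, z forward; pixel columns grow to the right and rows downward; lengths in m; the calibration is good to about 2 mm. A picture is of the moment at which its call begins. There is no depth.
- robot.hand_in(): hands the job in, once; it reports no verdict.
Trained networks look in a picture, given as the dict that the camera call returned (one of the last four; its "shot" number tells which), for a name from the list of things; names that differ only in an ending like _2 or _b are one class to them, and where a whole thing is asked for, a point or a joint stands for the part that bears it (a point fixed in the world has none). Each returns a list of dicts, best first, with "score" (0 to 1); they miss things now and then, are a little off and sometimes report something else, mostly with a low value. They report only what shows in the picture. A call takes as long as a camera call.
- nets.regions_of(picture, name): "region" (480x640 bool, what is visible of it) and "pixel" ([column, row] in pixels, amid what is visible of it).
- nets.tip_of(picture, name): "pixel" ([column, row] in pixels: a listed point, or the origin of a listed thing).
The state is a dict: "time": time; "qpos": joint angles; "qvel": joint speeds; "joint_efforts": joint torques, N m; "tool_pos": TCP position; "tool_rot": TCP orientation; "contact_force": force on the tool from outside, world axes, zero at the start; "torque": the same for the moment, N m; "opening": finger opening in m.
Only numpy, scipy, OpenCV 4.12 (cv2) and the standard library are available. Lean on these libraries where they do the work, as an engineer would, in place of code of your own. Each camera call takes 0.05 s, during which the arm holds its last target. There are 200 camera calls.

## Task

Set the loose lid on the open steel test pot so that its spigot drops fully into the mouth and it lies flat; put it down, do not drop it. Then flip the safety catch on the grey valve box all the way over, away from the lever, and only after that pull the sprung lever towards the front of the box as far as it goes. Finish while still holding the lever there (it springs back if let go), with the lid still on and the other things on the bench left where they are.

Things in the scene. Friction and masses are not known exactly. Their poses are not given: they have to be found in the camera images.
- lid: loose aluminium lid, 0.25 to 0.5 kg, standing on the bench on its spigot. From below: spigot 82 mm across and 10 mm high with a 3 mm chamfer, disc 110 mm across and 8 mm thick (z 10 to 18 mm), stem 18 mm thick, and a round head 30 mm across from z 38 to 60 mm to grip it by. Origin at the centre of the spigot's underside, z up
- pot: upright round steel pot fixed to the bench, open at the top: outside 100 mm, bore 90 mm, 100 mm tall, on a foot flange 124 mm across; a brass fitting is already in it and stays 20 mm below the mouth. Origin at the centre of its underside
- pot_rim (a point): centre of the pot's mouth at the height of the rim (100 mm above the bench). With the lid home the lid's origin lies 10 mm below this point
- valve_box: grey box fixed to the bench, 140 (x) x 180 (y) mm, top 90 mm above the bench, on a 156 x 180 x 6 mm foot plate. Origin at the centre of its underside, z up; its own -x side is its front (the lever is pulled towards it), which faces roughly to the robot
- lever_hinge (a joint): the lever's hinge, about the box's y axis: 0 at rest (leaning 0.25 rad from upright to the box's +x), grows as it is pulled to the box's -x, stop at 0.9 rad (then leaning 0.65 rad to -x). A spring pulls it back, about 2 N at the knob at rest and 6 N at the stop. While the catch is on, it blocks the lever after 0.1 rad of play
- lever_pivot (a point): point on the lever's hinge axis, at (10, -40, 70) mm in the box's frame; does not move. The knob's centre circles it at 130 mm, in the box's x-z plane
- lever: the lever itself: steel rod 12 mm thick from the pivot up to a black barrel-shaped knob, 32 mm across and 36 mm long, lying along the box's y axis with flat ends (the rod swings freely between fingers that pinch the ends). Origin at the pivot, turns with the lever
- lever_knob (a point): centre of the lever's barrel knob
- catch_hinge (a joint): the safety catch's hinge, about the box's x axis: near 0 when on (nose lies level in front of the lever's rod), grows as its knob is flipped to the box's +y, away from the lever, and the nose rises; stop at 1.6 rad. Stiff with friction (about 1 N at the knob), it stays where it is left. The nose is clear of the lever's knob and the fingers on it only beyond 1.2 rad
- catch_pivot (a point): point on the catch's hinge axis, at (7, 50, 115) mm in the box's frame; does not move
- catch: the catch: an L of two bars on the hinge, in the plane x = 7 mm of the box: the nose, 100 mm long, 12 mm high and 10 mm wide, and a 10 mm thick round arm with a black barrel-shaped knob, 24 mm across and 26 mm long, lying along the box's x axis with flat ends. Origin at the pivot, turns with the catch
- catch_knob (a point): centre of the catch's knob, 70 mm from the pivot in the box's y-z plane; at joint value q it lies at (q - 0.5) rad from upright, towards the box's +y
- pump_a: loose bystander: steel pump body with a wide flat cap, 90 mm across, 103 mm tall; origin under its centre
- pump_b: loose bystander: the same kind of pump body
- driver: loose bystander: screwdriver, 160 mm, lying
- wrench: loose bystander: wrench, 160 mm, lying
- flange: loose bystander: flat steel ring, 44 mm across with a 24 mm hole, 12 mm high
- elbow: loose bystander: aluminium cube fitting, 28 mm, with a short brass stub on top, 42 mm high
- carton: loose bystander: small cardboard box 60 x 85 x 40 mm

How it is judged:
By the outcome, as a careful person would: the job done as asked, in the order asked, and still so for the second after the job is handed in, while the arm keeps its last pose, push and grip.
It also fails if it takes over 67 s, if anything falls off the work surface, if the arm or the gripper's body presses on something with over 40 N, if the wrist force passes 120 N, or if a joint passes its speed limit or range.

## Working session

There is one attempt and no reset: what is moved stays moved. The work goes in short steps, Python scripts to look and compute and a tool call to move; the robot and the scene stay as the last step left them, time stands still between calls to the robot, and variables do not carry over. Pictures are saved under pics/ and viewed, about 8 in all and at most 12, crops included, and the job is handed in when it is done.

Besides the shell and the picture viewer there is one more tool, called after "Request:" as a command line: name --argument value ..., lists and objects as JSON in quotes. carry_out: Moves the arm, as the interface text tells. Its arguments: {"type":"object","properties":{"translation":{"type":"array","items":{"type":"array","items":{"type":"number"}}},"turn":{"type":"array","items":{"type":"array","items":{"type":"number"}}},"gripper":{"type":"array","items":{"type":"number"}},"squeeze":{"type":"number"}},"required":["translation","turn","gripper"]}

```bash
mkdir -p pics; cat > h.py <<'E'
import numpy as np, cv2
from cell import robot, read_camera, nets
def save(p,n): cv2.imwrite('pics/'+n+'.png', p['img'][:,:,::-1])
def ray(p,px):
    T=np.array(p['world_from_camera']); d=np.array([(px[0]-p['cx'])/p['fx'],(px[1]-p['cy'])/p['fy'],1])
    d=T[:3,:3]@d; return T[:3,3], d/np.linalg.norm(d)
def tri(obs):
    A=np.zeros((3,3));b=np.zeros(3);R=[]
    for p,px in obs:
        o,d=ray(p,px);M=np.eye(3)-np.outer(d,d);A+=M;b+=M@o;R.append((o,M))
    x=np.linalg.solve(A,b); return x,[round(1000*np.linalg.norm(M@(x-o)),1) for o,M in R]
def onz(p,px,z):
    o,d=ray(p,px); return o+d*(z-o[2])/d[2]
def proj(p,X):
    T=np.linalg.inv(np.array(p['world_from_camera'])); c=T[:3,:3]@np.array(X)+T[:3,3]
    return [p['fx']*c[0]/c[2]+p['cx'],p['fy']*c[1]/c[2]+p['cy']]
E
python3 - <<'E'
from h import *
np.set_printoptions(precision=4,suppress=True)
s=robot.observe();print(s)
P={n:read_camera(n) for n in('scene','top')}
for n in P: save(P[n],n+'1'); print(n,np.array(P[n]['world_from_camera']),P[n]['fx'])
for t in 'lid pot pot_rim valve_box lever_pivot lever_knob catch_pivot catch_knob pump_a'.split():
    D={n:nets.tip_of(P[n],t)[:3] for n in P}
    print(t,{n:[(np.round(d['pixel'],1).tolist(),round(d['score'],2)) for d in D[n]] for n in D})
    if all(D.values()): print('   ',*tri([(P[n],D[n][0]['pixel']) for n in P]))
E
```

```text
{'time': 0.0, 'qpos': array([-1.401 ,  0.3427,  1.525 , -0.    ,  1.2754, -0.146 ]), 'qvel': array([ 0.0014,  0.0021,  0.0002, -0.0022,  0.0008, -0.0019]), 'joint_efforts': array([ -0.0023, -43.1238, -24.4221,   0.0716,   0.0561,  -0.0001]), 'tool_pos': array([ 0.163 , -0.4986,  0.2261]), 'tool_rot': array([-3.1414,  0.0015, -1.255 ]), 'contact_force': array([0.0365, 0.0939, 0.1859]), 'torque': array([-0.0197, -0.0179, -0.01  ]), 'opening': 0.09167067702734913}
scene [[ 0.251   0.5543 -0.7936  1.1864]
 [ 0.9679 -0.1362  0.2111 -0.1317]
 [ 0.0089 -0.8211 -0.5707  0.568 ]
 [ 0.      0.      0.      1.    ]] 449.9005188296749
top [[ 0.0072 -0.9828  0.1846  0.4085]
 [-0.9996 -0.0118 -0.0242  0.0317]
 [ 0.026  -0.1843 -0.9825  0.9178]
 [ 0.      0.      0.      1.    ]] 470.60972267638346
lid {'scene': [([135.1, 308.5], 0.92), ([378.4, 278.3], 0.18)], 'top': [([464.2, 264.9], 0.81), ([238.0, 363.8], 0.47), ([162.0, 273.5], 0.32)]}
    [ 0.5426 -0.2973  0.0093] [np.float64(1.4), np.float64(1.4)]
pot {'scene': [([441.4, 256.0], 0.93), ([337.1, 245.3], 0.46)], 'top': [([159.7, 272.4], 0.64),
[... 529 characters left out ...]
t64(2.4)]
lever_knob {'scene': [([279.3, 219.1], 0.95)], 'top': [([345.1, 211.7], 0.81), ([289.2, 231.8], 0.69), ([158.7, 273.5], 0.59)]}
    [ 0.599  -0.0429  0.1928] [np.float64(0.0), np.float64(0.0)]
catch_pivot {'scene': [([335.8, 247.9], 0.97)], 'top': [([284.0, 230.4], 0.62)]}
    [0.5851 0.0556 0.1105] [np.float64(0.7), np.float64(0.7)]
catch_knob {'scene': [([321.0, 212.4], 0.89)], 'top': [([298.1, 224.1], 0.73)]}
    [0.5798 0.0304 0.1829] [np.float64(1.2), np.float64(1.2)]
pump_a {'scene': [([447.3, 348.1], 0.65), ([202.4, 406.2], 0.61), ([286.0, 266.0], 0.27)], 'top': [([212.2, 161.2], 0.86), ([409.5, 161.6], 0.86)]}
    [ 0.7513  0.2053 -0.0018] [np.float64(3.6), np.float64(3.6)]
```

View pics/scene1.png

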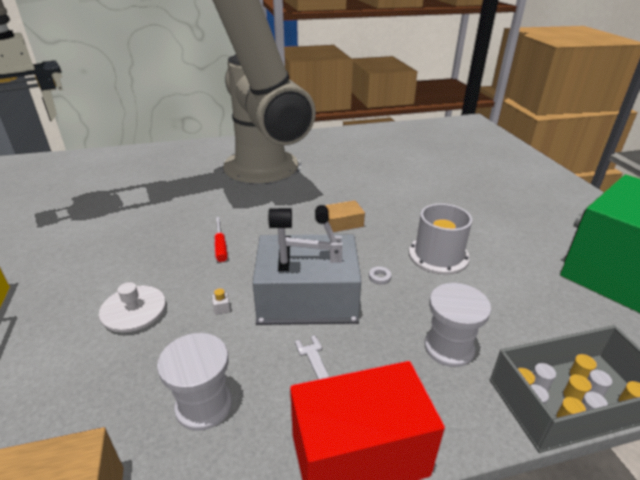

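View pics/top1.png

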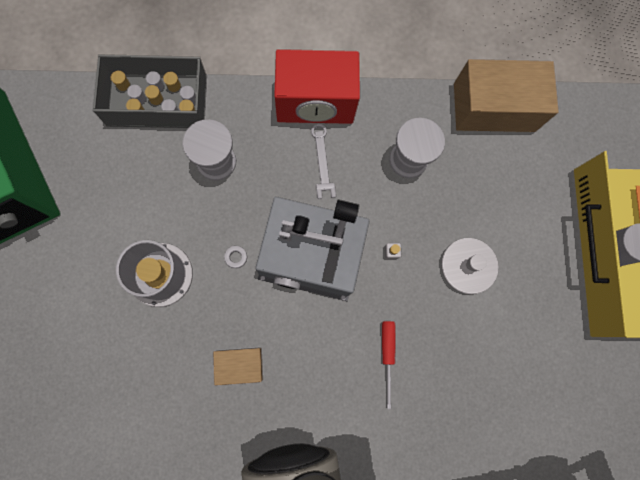

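The scene picture shows the lid at (132,305), the pot at (442,238), and the box at (307,278) with the lever knob at (280,217) and the catch knob at (322,214). The top picture agrees: lid at (470,265), pot at (150,268), box at (313,247). The box is yawed about -0.2. I'll turn the tool to about -0.2 yaw and move over the lid.

Request:
carry_out --translation '[[0,0,0],[0,0,0],[0,0,0],[0,0,0],[0,0,0],[0,0,0],[0,0,0]]' --turn '[[0,0,-0.149],[0,0,-0.149],[0,0,-0.149],[0,0,-0.149],[0,0,-0.149],[0,0,-0.149],[0,0,-0.149]]' --gripper '[-1,-1,-1,-1,-1,-1,-1]'

```text
time: 1.7
tool_pos: [0.163, -0.4991, 0.2268]
tool_rot: [3.141, -0.0, -0.206]
contact_force: [0.3, 0.0, 0.3]
opening: 0.092
```

Request:
carry_out --translation '[[0.033,-0.0277,0],[0.033,-0.0277,0],[0.033,-0.0277,0],[0.033,-0.0277,0],[0.033,-0.0277,0],[0.033,-0.0277,0],[0.033,-0.0277,0],[0.033,-0.0277,0],[0.033,-0.0277,0],[0.033,-0.0277,0]]' --turn '[[0,0,0],[0,0,0],[0,0,0],[0,0,0],[0,0,0],[0,0,0],[0,0,0],[0,0,0],[0,0,0],[0,0,0]]' --gripper '[-1,-1,-1,-1,-1,-1,-1,-1,-1,-1]'

```text
time: 2.7
tool_pos: [0.5455, -0.2966, 0.2267]
tool_rot: [3.141, -0.0, -0.212]
contact_force: [0.9, -1.0, 0.3]
opening: 0.092
```

```bash
python3 - <<'E'
from h import *
np.set_printoptions(precision=4,suppress=True)
s=robot.observe();print(s['time'],s['tool_pos'],s['tool_rot'],s['qpos'])
w=read_camera('wrist');t=read_camera('top');c=read_camera('scene')
save(w,'w1');print(np.array(w['world_from_camera']),w['fx'])
ob=[]
for n,p in(('w',w),('t',t),('c',c)):
    d=nets.tip_of(p,'lid')[:2];r=nets.regions_of(p,'lid')[:1]
    print(n,[(np.round(e['pixel'],1),round(e['score'],2),onz(p,e['pixel'],0)) for e in d])
    if r:
        v,u=np.nonzero(r[0]['region']);print('   reg',r[0]['score'],u.min(),u.max(),v.min(),v.max())
    if d: ob.append((p,d[0]['pixel']))
print(tri(ob))
E
```

```text
2.7 [ 0.5455 -0.2966  0.2267] [ 3.1414 -0.0002 -0.2119] [-0.6213  0.5212  1.2388 -0.0001  1.3814 -0.4094]
[[ 0.9773 -0.2037 -0.0577  0.5609]
 [-0.2117 -0.94   -0.2676 -0.2251]
 [ 0.0003  0.2738 -0.9618  0.3837]
 [ 0.      0.      0.      1.    ]] 407.89200964169333
w [(array([316.1, 204. ]), 0.72, array([ 0.5466, -0.3021,  0.    ]))]
   reg 0.9 253 371 150 266
t [(array([466.6, 267.5]), 0.94, array([ 0.5388, -0.3037,  0.    ])), (array([391.8, 250.8]), 0.58, array([ 0.5707, -0.1554,  0.    ]))]
   reg 0.96 442 498 238 293
c [(array([131.7, 310.8]), 0.78, array([ 0.536, -0.307,  0.   ]))]
   reg 0.57 98 164 283 332
(array([ 0.5423, -0.3032,  0.0038]), [np.float64(4.7), np.float64(4.0), np.float64(2.6)])
```

View pics/w1.png

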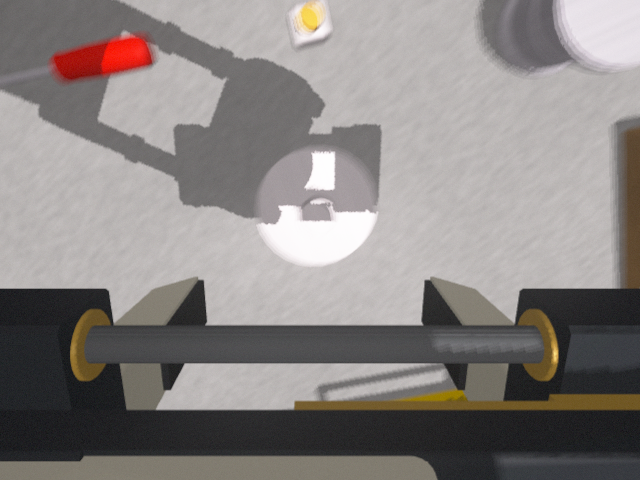

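The wrist picture shows the lid disc centred near (316,206), half in the gripper's shadow, with the elbow at (310,20) and the driver at (100,60). Next I fit the disc outline in the wrist and top views.

```bash
cat >> h.py <<'E'
def hullfit(p,reg,cz,R,dz=0):
    """centre of a horizontal disc (top z=cz, radius R) from region outline: hull pts -> plane -> circle"""
    m=(reg*255).astype(np.uint8); c=max(cv2.findContours(m,cv2.RETR_EXTERNAL,cv2.CHAIN_APPROX_NONE)[0],key=cv2.contourArea)
    c=cv2.convexHull(c)[:,0,:]
    X=np.array([onz(p,q,cz)[:2] for q in c])
    from scipy.optimize import least_squares
    f=lambda v:np.hypot(*(X-v[:2]).T)-v[2]
    r=least_squares(f,[*X.mean(0),R],loss='soft_l1',f_scale=.001);return r.x,np.sqrt(np.mean(r.fun**2))
E
python3 - <<'E'
from h import *
np.set_printoptions(precision=4,suppress=True)
for n in('wrist','top','scene'):
    p=read_camera(n); r=nets.regions_of(p,'lid')
    if r: print(n,r[0]['score'],hullfit(p,r[0]['region'],.016,.055))
E
```

```text
wrist 0.92 (array([ 0.5426, -0.3039,  0.0551]), np.float64(0.0003090494560176784))
top 0.88 (array([ 0.5411, -0.3044,  0.0557]), np.float64(0.0005865877458626187))
scene 0.69 (array([ 0.5454, -0.3018,  0.0571]), np.float64(0.0066360018018119206))
```

Request:
carry_out --translation '[[-0.0017,0.008,0.04],[0,0,0.04],[0,0,0.04],[0,0,0.04],[0,0,0.02],[0,0,0.015],[0,0,0],[0,0,0],[0,0,0],[0,0,0]]' --turn '[[0,0,0],[0,0,0],[0,0,0],[0,0,0],[0,0,0],[0,0,0],[0,0,0],[0,0,0],[0,0,0],[0,0,0]]' --gripper '[-1,-1,-1,-1,-1,-1,-1,1,1,1]' --squeeze 30

```text
time: 4.45
tool_pos: [0.5414, -0.3057, 0.0333]
tool_rot: [3.14, -0.003, -0.212]
contact_force: [0.3, 0.5, -0.2]
opening: 0.0722
```

Request:
carry_out --translation '[[0,0,0],[0,0,0],[0,0,0],[0,0,0],[0,0,0]]' --turn '[[0,0,0],[0,0,0],[0,0,0],[0,0,0],[0,0,0]]' --gripper '[1,1,1,1,1]'

```text
time: 4.95
tool_pos: [0.5408, -0.3052, 0.0318]
tool_rot: [3.141, -0.0, -0.212]
contact_force: [2.2, -0.8, -0.6]
opening: 0.0326
```

Request:
carry_out --translation '[[0,0,0],[0,0,0],[0,0,0],[0,0,-0.02],[0,0,-0.04],[0,0,-0.045],[0,0,-0.045],[0,0,-0.04],[0,0,-0.02],[0,0,0]]' --turn '[[0,0,0],[0,0,0],[0,0,0],[0,0,0],[0,0,0],[0,0,0],[0,0,0],[0,0,0],[0,0,0],[0,0,0]]' --gripper '[1,1,1,1,1,1,1,1,1,1]'

```text
time: 5.95
tool_pos: [0.5414, -0.3058, 0.2448]
tool_rot: [3.139, -0.005, -0.212]
contact_force: [0.6, -0.6, -2.7]
opening: 0.029
```

```bash
python3 - <<'E'
from h import *
np.set_printoptions(precision=4,suppress=True)
s=robot.observe();print(s['time'],s['tool_pos'],s['tool_rot'],s['opening'],s['contact_force'])
tz=s['tool_pos'][2]
for n in('top','scene'):
    p=read_camera(n); save(p,n+'2')
    for t in('pot','pot_rim','lever_pivot','lever_knob','catch_pivot','catch_knob','valve_box'):
        d=nets.tip_of(p,t)[:2];print(n,t,[(np.round(e['pixel'],1).tolist(),round(e['score'],2)) for e in d])
    r=nets.regions_of(p,'pot')
    for q in r[:1]:
        print(q['score']); np.save('pics/pot_'+n,q['region'])
        v,u=np.nonzero(q['region']);print(u.min(),u.max(),v.min(),v.max())
w=read_camera('wrist');save(w,'w2');r=nets.regions_of(w,'lid')
if r: print(r[0]['score'],hullfit(w,r[0]['region'],tz-.015,.055))
E
```

```text
5.95 [ 0.5414 -0.3058  0.2448] [ 3.1392 -0.005  -0.212 ] 0.02898684605998176 [ 0.6316 -0.5775 -2.7276]
top pot [([159.2, 275.8], 0.74)]
top pot_rim [([146.1, 268.6], 0.79)]
top lever_pivot [([337.6, 242.8], 0.59), ([321.8, 162.2], 0.58)]
top lever_knob [([286.1, 231.1], 0.7), ([347.3, 212.1], 0.57)]
top catch_pivot [([284.5, 230.2], 0.66)]
top catch_knob [([300.4, 225.0], 0.61), ([281.8, 230.4], 0.38)]
top valve_box [([313.1, 253.0], 0.86)]
0.98
116 192 240 306
scene pot [([438.7, 257.2], 0.96), ([205.1, 406.7], 0.57)]
scene pot_rim [([446.8, 214.9], 0.97)]
scene lever_pivot [([286.0, 265.1], 0.75)]
scene lever_knob [([276.9, 215.4], 0.59)]
scene catch_pivot [([338.5, 244.4], 0.7)]
scene catch_knob [([321.8, 215.9], 0.74)]
scene valve_box [([306.7, 295.8], 0.75), ([285.9, 266.8], 0.66)]
0.67
408 471 204 274
0.91 (array([ 0.5415, -0.3008,  0.0526]), np.float64(0.005497417968383515))
```

View pics/w2.png

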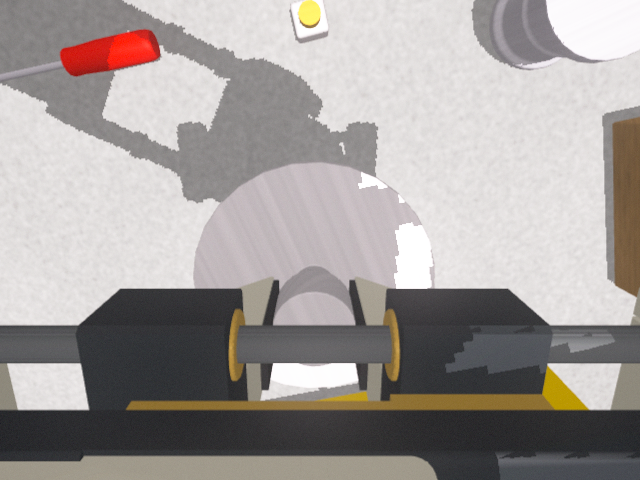

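The wrist picture shows the lid held level and centred between the fingers, with its head at (315,320) and its disc edge at row 163. Now I carry it high over the box towards the pot.

Request:
carry_out --translation '[[0,0,-0.03],[-0.008,-0.03,-0.03],[-0.0125,-0.047,0],[-0.0125,-0.047,0],[-0.0125,-0.047,0],[-0.0125,-0.047,0],[-0.0125,-0.047,0],[-0.0125,-0.047,0],[-0.0125,-0.047,0],[-0.0125,-0.047,0]]' --turn '[[0,0,0],[0,0,0],[0,0,0],[0,0,0],[0,0,0],[0,0,0],[0,0,0],[0,0,0],[0,0,0],[0,0,0]]' --gripper '[1,1,1,1,1,1,1,1,1,1]'

```text
time: 7.95
tool_pos: [0.52, 0.1164, 0.3021]
tool_rot: [-3.141, -0.001, -0.212]
contact_force: [0.0, 0.2, -3.3]
opening: 0.0292
```

Request:
carry_out --translation '[[-0.01,-0.035,0],[0,0,0],[0,0,0]]' --turn '[[0,0,0],[0,0,0],[0,0,0]]' --gripper '[1,1,1]'

```text
time: 8.25
tool_pos: [0.5178, 0.1514, 0.3017]
tool_rot: [3.141, -0.0, -0.21]
contact_force: [0.2, -0.3, -3.5]
opening: 0.029
```

```bash
cat >> h.py <<'E'
from scipy.optimize import least_squares
def lidfit(p,s):
    """lid centre (tool offset) from upper disc outline seen in wrist camera; disc plane in hand, R fixed"""
    r=nets.regions_of(p,'lid')
    if not r: return None
    m=r[0]['region']; tz=s['tool_pos'][2]; X=[]
    for u in range(205,430,3):
        v=np.nonzero(m[:,u])[0]
        if len(v) and v[0]<300: X.append(onz(p,(u,v[0]),tz-.013)[:2])
    X=np.array(X); f=lambda v:np.hypot(*(X-v).T)-.055
    q=least_squares(f,s['tool_pos'][:2],loss='soft_l1',f_scale=.001); return r[0]['score'],q.x,np.sqrt(np.mean(q.fun**2)),len(X)
E
python3 - <<'E'
from h import *
np.set_printoptions(precision=4,suppress=True)
s=robot.observe();print(s['time'],s['tool_pos'],s['tool_rot'],s['opening'],s['contact_force'])
w=read_camera('wrist');save(w,'w3');print('lid',lidfit(w,s))
for t in('pot','pot_rim'): print(t,[(np.round(e['pixel'],1).tolist(),round(e['score'],2),onz(w,e['pixel'],.1 if t=='pot_rim' else 0)) for e in nets.tip_of(w,t)[:2]])
for q in nets.regions_of(w,'pot')[:1]:
    v,u=np.nonzero(q['region']);print(q['score'],u.min(),u.max(),v.min(),v.max());np.save('pics/potw',q['region'])
E
```

```text
8.25 [0.5178 0.1514 0.3017] [ 3.141  -0.0002 -0.2099] 0.029020385490691455 [ 0.1651 -0.2916 -3.5041]
lid (0.58, array([0.5181, 0.1532]), np.float64(0.00040814564138775617), 75)
pot [([281.9, 49.5], 0.91, array([0.5155, 0.2973, 0.    ])), ([536.1, 278.1], 0.28, array([ 0.7567, -0.0139,  0.    ]))]
pot_rim [([284.5, 22.9], 0.7, array([0.5259, 0.2996, 0.1   ])), ([314.3, 268.7], 0.6, array([0.5054, 0.0909, 0.1   ]))]
0.88 215 345 0 111
```

View pics/w3.png

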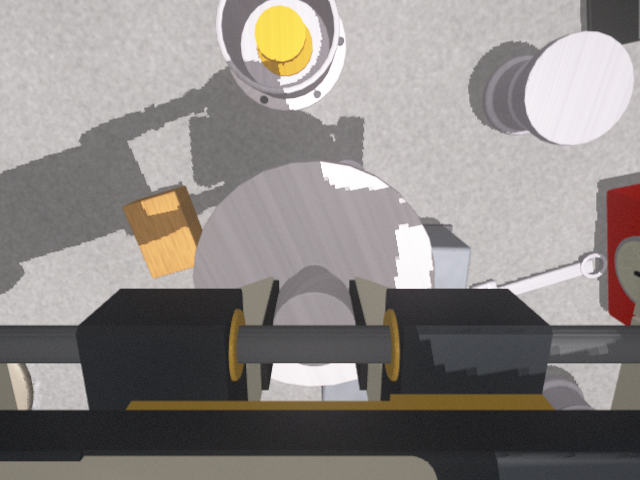

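The wrist picture shows the pot mouth cut off at the top edge at about (280,20), its flange bottom at row 110, and the carton at (165,232). I'll back off a little to see the whole mouth, then fit the silhouette.

Request:
carry_out --translation '[[0,0.03,0],[0,0.03,0],[0,0,0],[0,0,0]]' --turn '[[0,0,0],[0,0,0],[0,0,0],[0,0,0]]' --gripper '[1,1,1,1]'

```text
time: 8.9
tool_pos: [0.5056, 0.0911, 0.302]
tool_rot: [-3.141, -0.0, -0.215]
contact_force: [0.0, 0.0, -2.4]
opening: 0.0292
```

```bash
cat >> h.py <<'E'
from scipy.optimize import minimize
A_=np.linspace(0,2*np.pi,60)
def circ(x,y,z,R): return [(x+R*np.cos(a),y+R*np.sin(a),z) for a in A_]
def sil(p,hulls):
    m=np.zeros((480,640),np.uint8)
    for h in hulls:
        q=np.array([proj(p,X) for X in h]); cv2.fillConvexPoly(m,cv2.convexHull(np.round(q*16).astype(np.int32)),255,shift=4,lineType=cv2.LINE_AA)
    return m/255.
def potmod(x,y): return [circ(x,y,.1,.05)+circ(x,y,0,.05),circ(x,y,0,.062)+circ(x,y,.006,.062)]
def silfit(obs,model,x0,step=.004):
    # obs: (picture, region); 1-IoU summed
    def c(v):
        t=0
        for p,r in obs:
            m=sil(p,model(*v)); t+=np.abs(m-r).sum()/np.maximum(m,r).sum()
        return t
    S=np.vstack([x0]+[np.array(x0)+np.eye(len(x0))[i]*step*(1 if i<2 else 10) for i in range(len(x0))])
    r=minimize(c,x0,method='Nelder-Mead',options=dict(initial_simplex=S,xatol=1e-4,fatol=1e-4)); return r.x,r.fun/len(obs)
E
python3 - <<'E'
from h import *
np.set_printoptions(precision=4,suppress=True)
s=robot.observe();print(s['time'],s['tool_pos'],s['tool_rot'])
O=[]
for n in('wrist','top','scene'):
    p=read_camera(n); 
    if n=='wrist':
        print('lid',lidfit(p,s)); print([(np.round(e['pixel'],1).tolist(),round(e['score'],2),onz(p,e['pixel'],.1)) for e in nets.tip_of(p,'pot_rim')[:2]])
    q=nets.regions_of(p,'pot')[0]; m=q['region'].astype(np.uint8)
    c=cv2.findContours(m,cv2.RETR_EXTERNAL,cv2.CHAIN_APPROX_NONE)[0]; m2=cv2.drawContours(m*0,[max(c,key=cv2.contourArea)],-1,1,-1)
    O.append((p,m2)); print(n,q['score'],m2.sum(),silfit(O[-1:],potmod,[.523,.298]))
    if n=='wrist':
        im=p['img'][:,:,::-1].copy(); x=silfit(O[-1:],potmod,[.523,.298])[0]
        for R,z in((.05,.1),(.045,.1),(.062,.006)): cv2.polylines(im,[np.round([proj(p,X) for X in circ(*x,z,R)]).astype(np.int32)],True,(0,0,255),1)
        cv2.imwrite('pics/w4.png',cv2.resize(im[:200,150:470],None,fx=2,fy=2))
print('all',silfit(O,potmod,[.523,.298]))
E
```

```text
8.9 [0.5056 0.0911 0.302 ] [-3.1411 -0.0005 -0.2148]
lid (0.94, array([0.5058, 0.0931]), np.float64(0.00034888762319260926), 75)
[]
wrist 0.64 4241 (array([0.5195, 0.2995]), np.float64(0.016379757460464075))
top 0.76 2740 (array([0.5094, 0.2816]), np.float64(0.33511820396359543))
scene 0.7 3610 (array([0.5189, 0.2998]), np.float64(0.03618417598571953))
all (array([0.5195, 0.2992]), np.float64(0.13257770460402377))
```

View pics/w4.png

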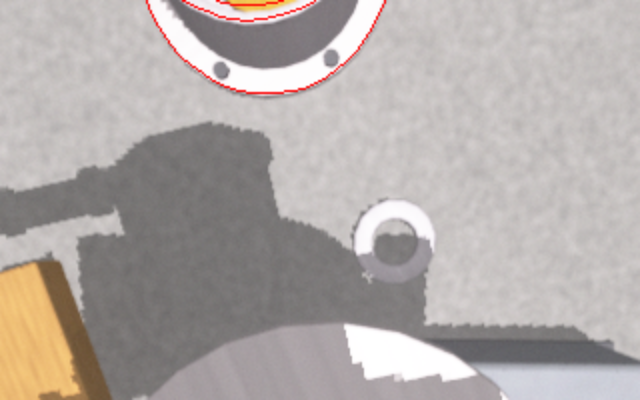

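I moved the wrong way: the pot is only partly in view (bottom of the flange at crop row 95), although the fit overlays it well. Moving closer instead.

Request:
carry_out --translation '[[0,-0.035,0],[0,-0.035,0],[0,-0.035,0],[0,0,0],[0,0,0]]' --turn '[[0,0,0],[0,0,0],[0,0,0],[0,0,0],[0,0,0]]' --gripper '[1,1,1,1,1]'

```text
time: 9.8
tool_pos: [0.5273, 0.1955, 0.3012]
tool_rot: [3.141, 0.001, -0.21]
contact_force: [0.5, -0.7, -4.8]
opening: 0.0292
```

```bash
python3 - <<'E'
from h import *
np.set_printoptions(precision=4,suppress=True)
s=robot.observe();print(s['time'],s['tool_pos'],s['tool_rot'])
O=[]
for n in('wrist','top','scene'):
    p=read_camera(n); 
    if n=='wrist':
        print('lid',lidfit(p,s)); print([(np.round(e['pixel'],1).tolist(),round(e['score'],2),onz(p,e['pixel'],.1)) for e in nets.tip_of(p,'pot_rim')[:2]])
    q=nets.regions_of(p,'pot')[0]; m=q['region'].astype(np.uint8)
    c=cv2.findContours(m,cv2.RETR_EXTERNAL,cv2.CHAIN_APPROX_NONE)[0]; m2=cv2.drawContours(m*0,[max(c,key=cv2.contourArea)],-1,1,-1)
    v,u=np.nonzero(m2); o=(p,m2); x,f=silfit([o],potmod,[.52,.299]); print(n,q['score'],u.min(),u.max(),v.min(),v.max(),x,f)
    if n=='wrist':
        im=p['img'][:,:,::-1].copy()
        for R,z in((.05,.1),(.045,.1),(.062,.006)): cv2.polylines(im,[np.round([proj(p,X) for X in circ(*x,z,R)]).astype(np.int32)],True,(0,0,255),1)
        cv2.imwrite('pics/w5.png',cv2.resize(im[:200,150:470],None,fx=2,fy=2))
E
```

```text
9.8 [0.5273 0.1955 0.3012] [ 3.1408  0.0007 -0.21  ]
lid (0.76, array([0.5274, 0.1973]), np.float64(0.0004192676473911171), 75)
[([282.3, 82.1], 0.69, array([0.5233, 0.3009, 0.1   ]))]
wrist 0.69 219 344 21 153 [0.5193 0.2969] 0.03693618629833689
top 0.66 169 189 283 300 [0.4926 0.2043] 0.9327645850397316
scene 0.67 328 364 201 232 [0.52  0.299] 1.0
```

View pics/w5.png

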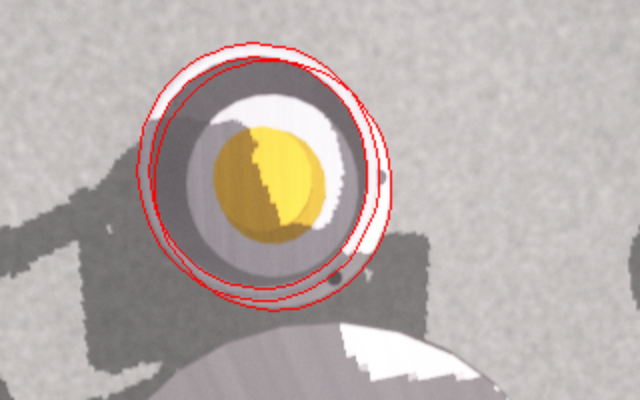

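The wrist picture shows the whole pot, with the mouth centred near crop (262,175). Cross-checking with the saved top and scene masks, where the lid was not in the way.

```bash
python3 - <<'E'
from h import *
np.set_printoptions(precision=4,suppress=True)
T=read_camera('top');S=read_camera('scene');W=read_camera('wrist')
def fill(m):
    m=m.astype(np.uint8);c=cv2.findContours(m,cv2.RETR_EXTERNAL,cv2.CHAIN_APPROX_NONE)[0];return cv2.drawContours(m*0,[max(c,key=cv2.contourArea)],-1,1,-1)
O=[(T,fill(np.load('pics/pot_top.npy'))),(S,fill(np.load('pics/pot_scene.npy')))]
print(silfit(O[:1],potmod,[.52,.299]),silfit(O[1:],potmod,[.52,.299]))
r=nets.regions_of(W,'pot')
print(silfit([(W,fill(r[0]['region']))],potmod,[.52,.299]))
# rim outline only: the upper-left contour belongs to the rim
m=fill(r[0]['region']);c=max(cv2.findContours(m,cv2.RETR_EXTERNAL,cv2.CHAIN_APPROX_NONE)[0],key=cv2.contourArea)[:,0]
X=np.array([onz(W,q,.1)[:2] for q in c if q[1]<85 and q[0]<300])
q=least_squares(lambda v:np.hypot(*(X-v[:2]).T)-.05,[.52,.299],loss='soft_l1',f_scale=.001);print('rim',q.x,np.sqrt(np.mean(q.fun**2)),len(X))
X=np.array([onz(W,q,.006)[:2] for q in c if q[1]>110 ])
q=least_squares(lambda v:np.hypot(*(X-v[:2]).T)-.062,[.52,.299],loss='soft_l1',f_scale=.001);print('flange',q.x,np.sqrt(np.mean(q.fun**2)),len(X))
# mouth edges: bore circle edge via gradient search
g=cv2.GaussianBlur(cv2.cvtColor(W['img'],cv2.COLOR_RGB2GRAY),(3,3),0).astype(float)
def score(v,R):
    P=np.array([proj(W,X) for X in circ(v[0],v[1],.1,R+.0015)]);Q=np.array([proj(W,X) for X in circ(v[0],v[1],.1,R-.0015)])
    f=lambda P:cv2.remap(g.astype(np.float32),P[:,:1].astype(np.float32),P[:,1:].astype(np.float32),1)
    return np.minimum(np.abs(f(P)-f(Q)),30).mean()
for R in(.045,.05):
    b=max((score((x,y),R),x,y) for x in np.arange(.512,.530,.0005) for y in np.arange(.288,.308,.0005));print(R,b)
E
```

```text
(array([0.5184, 0.2969]), np.float64(0.057227968337232475)) (array([0.517, 0.3  ]), np.float64(0.05173784469461422))
(array([0.5195, 0.2971]), np.float64(0.043289761574774335))
rim [0.5196 0.2968] 0.00036357767966752237 111
flange [0.519  0.2995] 0.0012845004682123676 132
0.045 (np.float32(29.77282), np.float64(0.5199999999999991), np.float64(0.2975))
0.05 (np.float32(27.532291), np.float64(0.5234999999999987), np.float64(0.293))
```

Request:
carry_out --translation '[[-0.0095,-0.032,0.02],[-0.0095,-0.032,0.03],[-0.0095,-0.032,0.04],[0,0,0.04],[0,0,0.02],[0,0,0],[0,0,0]]' --turn '[[0,0,0],[0,0,0],[0,0,0],[0,0,0],[0,0,0],[0,0,0],[0,0,0]]' --gripper '[1,1,1,1,1,1,1]'

```text
time: 11.1
tool_pos: [0.5205, 0.2934, 0.154]
tool_rot: [-3.141, -0.001, -0.212]
contact_force: [0.3, 0.5, -3.2]
opening: 0.0293
```

```bash
python3 - <<'E'
from h import *
np.set_printoptions(precision=4,suppress=True)
s=robot.observe();print(s['time'],s['tool_pos'],s['tool_rot'],s['contact_force'])
w=read_camera('wrist');print('lid',lidfit(w,s))
for n in('top','scene'):
    p=read_camera(n);r=nets.regions_of(p,'lid'); 
    if r:
        v,u=np.nonzero(r[0]['region']);print(n,r[0]['score'],u.min(),u.max(),v.min(),v.max(),hullfit(p,r[0]['region'],s['tool_pos'][2]-.015,.055))
    if n=='scene': cv2.imwrite('pics/s3.png',cv2.resize(p['img'][120:320,340:560,::-1],None,fx=3,fy=3))
E
```

```text
11.1 [0.5205 0.2934 0.154 ] [-3.1412 -0.0007 -0.2122] [ 0.3199  0.466  -3.2   ]
lid (0.72, array([0.5207, 0.295 ]), np.float64(0.0004283417876812404), 75)
top 0.58 129 172 236 294 (array([0.5187, 0.2846, 0.0482]), np.float64(0.01318802761489313))
scene 0.6 419 478 178 216 (array([0.5245, 0.2936, 0.0586]), np.float64(0.010059279703626927))
```

View pics/s3.png

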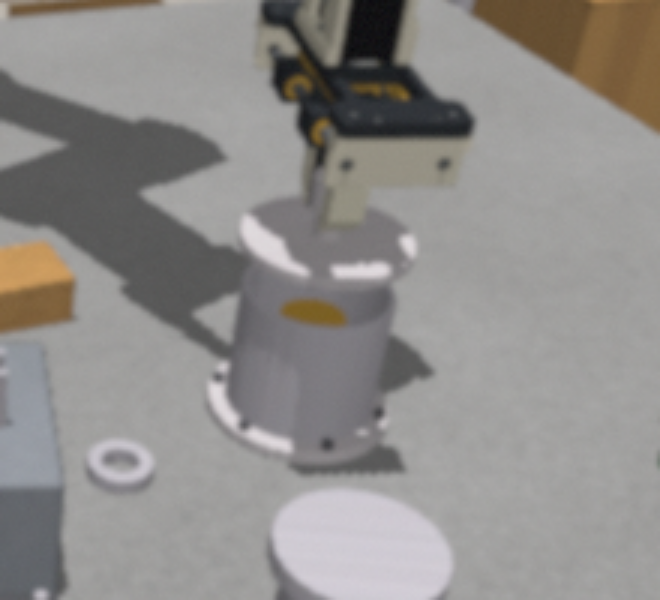

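The scene crop shows the lid level and just above the mouth (lid at (328,240), pot rim at about row 300). I correct by 2 mm and lower it slowly.

Request:
carry_out --translation '[[-0.0014,-0.0018,0.004],[0,0,0.005],[0,0,0.005],[0,0,0.005],[0,0,0.004],[0,0,0.003],[0,0,0.003],[0,0,0.002],[0,0,0],[0,0,0]]' --turn '[[0,0,0],[0,0,0],[0,0,0],[0,0,0],[0,0,0],[0,0,0],[0,0,0],[0,0,0],[0,0,0],[0,0,0]]' --gripper '[1,1,1,1,1,1,1,1,1,1]'

```text
time: 12.4
tool_pos: [0.519, 0.2954, 0.1224]
tool_rot: [3.142, -0.0, -0.212]
contact_force: [0.7, 1.1, -3.3]
opening: 0.0292
```

Still carrying the lid's weight (-3.3 N) at z 0.1224, so the spigot is inside. I continue in small steps until it touches.

Request:
carry_out --translation '[[0,0,0.001],[0,0,0],[0,0,0]]' --turn '[[0,0,0],[0,0,0],[0,0,0]]' --gripper '[1,1,1]'

```text
time: 12.7
tool_pos: [0.5192, 0.2955, 0.1218]
tool_rot: [-3.141, -0.001, -0.212]
contact_force: [-0.9, -0.1, 1.5]
opening: 0.0295
```

Request:
carry_out --translation '[[0,0,0.001],[0,0,0],[0,0,0]]' --turn '[[0,0,0],[0,0,0],[0,0,0]]' --gripper '[1,1,1]'

```text
time: 13.0
tool_pos: [0.5192, 0.2955, 0.1218]
tool_rot: [-3.141, -0.001, -0.212]
contact_force: [-3.1, -1.8, 8.0]
opening: 0.0291
```

It makes contact exactly at the home height (0.0900 + 0.0318). Now release and rise.

Request:
carry_out --translation '[[0,0,-0.001],[0,0,0],[0,0,0],[0,0,0],[0,0,0],[0,0,-0.01],[0,0,-0.03],[0,0,-0.045],[0,0,-0.045],[0,0,-0.03]]' --turn '[[0,0,0],[0,0,0],[0,0,0],[0,0,0],[0,0,0],[0,0,0],[0,0,0],[0,0,0],[0,0,0],[0,0,0]]' --gripper '[0.2,0,-0.3,-0.3,-0.3,-0.3,-0.3,-0.3,-0.3,-0.3]'

```text
time: 14.0
tool_pos: [0.5195, 0.2956, 0.2858]
tool_rot: [-3.139, -0.004, -0.212]
contact_force: [0.4, 0.7, 0.8]
opening: 0.0597
```

```bash
python3 - <<'E'
from h import *
np.set_printoptions(precision=4,suppress=True)
s=robot.observe();print(s['time'],s['tool_pos'],s['tool_rot'],s['opening'])
for n in('top','scene','wrist'):
    p=read_camera(n);r=nets.regions_of(p,'lid')
    if r: print(n,r[0]['score'],hullfit(p,r[0]['region'],.107,.055))
    o=[(np.round(e['pixel'],1),round(e['score'],2),onz(p,e['pixel'],.09)) for e in nets.tip_of(p,'lid')[:1]];print(o)
    for t in('lever_pivot','lever_knob','catch_pivot','catch_knob','valve_box'):
        print('  ',t,[(np.round(e['pixel'],1).tolist(),round(e['score'],2)) for e in nets.tip_of(p,t)[:2]])
    for q in nets.regions_of(p,'valve_box')[:1]: np.save('pics/box_'+n,q['region']); print(q['score'],q['region'].sum())
    if n=='wrist':save(p,'w6')
    if n=='scene':cv2.imwrite('pics/s4.png',np.hstack([cv2.resize(p['img'][140:300,380:510,::-1],None,fx=3,fy=3),cv2.resize(p['img'][180:340,240:380,::-1],None,fx=3,fy=3)])[:600,:800])
E
```

```text
14.0 [0.5195 0.2956 0.2858] [-3.1388 -0.0042 -0.212 ] 0.059748752775008754
top 0.64 (array([0.5186, 0.2959, 0.055 ]), np.float64(0.0005757781262579306))
[(array([144.9, 267.7]), 0.77, array([0.5195, 0.2999, 0.09  ]))]
   lever_pivot [([336.3, 244.9], 0.69), ([391.8, 252.1], 0.24)]
   lever_knob [([343.4, 210.1], 0.58)]
   catch_pivot [([285.0, 232.6], 0.69)]
   catch_knob [([299.8, 223.0], 0.58)]
   valve_box [([309.6, 252.8], 0.77)]
0.83 8747
scene 0.68 (array([0.5054, 0.3041, 0.0706]), np.float64(0.009088329447725798))
[(array([444. , 218.6]), 0.85, array([0.5142, 0.3005, 0.09  ]))]
   lever_pivot []
   lever_knob [([279.9, 217.8], 0.74)]
   catch_pivot [([337.3, 243.2], 0.96), ([222.8, 239.8], 0.69)]
   catch_knob [([321.6, 214.5], 0.93)]
   valve_box [([305.3, 294.0], 0.98)]
0.61 10155
wrist 0.94 (array([0.5194, 0.2975, 0.0546]), np.float64(0.0001982951667829108))
[(array([314.7, 203.8]), 0.56, array([0.5203, 0.2974, 0.09  ]))]
   lever_pivot [([535.2, 225.4], 0.33)]
   lever_knob []
   catch_pivot []
   catch_knob []
   valve_box [([397.0, 403.9], 0.64)]
0.62 2651
```

View pics/s4.png

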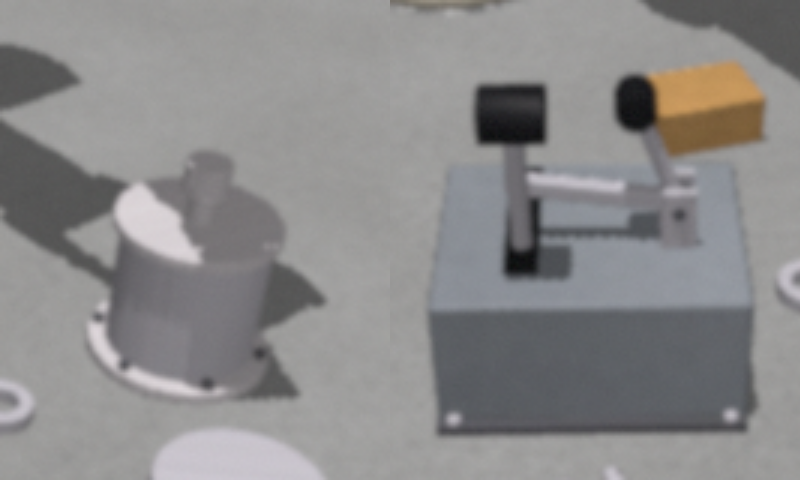

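The scene crop shows the lid seated flat on the pot at (200,210), centred to within about 1 mm, and the box with the lever knob at (510,113) and catch knob at (635,103). Now I move the wrist camera to look at the box.

Request:
carry_out --translation '[[0.0124,0.0423,-0.02],[0.0124,0.0423,0],[0.0124,0.0423,0],[0.0124,0.0423,0],[0.0124,0.0423,0],[0.0124,0.0423,0],[0.0124,0.0423,0],[0.0124,0.0423,0],[0.0124,0.0423,0],[0,0,0]]' --turn '[[0,0,0],[0,0,0],[0,0,0],[0,0,0],[0,0,0],[0,0,0],[0,0,0],[0,0,0],[0,0,0],[0,0,0]]' --gripper '[-0.3,-0.3,-0.3,-0.3,-0.3,-0.3,-0.3,-0.3,-0.3,-0.3]'

```text
time: 16.35
tool_pos: [0.5479, -0.1054, 0.3008]
tool_rot: [3.14, -0.0, -0.218]
contact_force: [0.4, 0.7, 0.7]
opening: 0.0594
```

```bash
cat > box.py <<'E'
from h import *
np.set_printoptions(precision=4,suppress=True)
def pts(q0=0.,l0=0.):
    a=q0-.5;b=-.25+l0
    return dict(valve_box=[0,0,0],lever_pivot=[.01,-.04,.07],lever_knob=[.01-.13*np.sin(b),-.04,.07+.13*np.cos(b)],
      catch_pivot=[.007,.05,.115],catch_knob=[.007,.05+.07*np.sin(a),.115+.07*np.cos(a)])
def tow(v,X): 
    c,s=np.cos(v[2]),np.sin(v[2]); return np.array([v[0]+c*X[0]-s*X[1],v[1]+s*X[0]+c*X[1],X[2]])
if __name__=='__main__':
    s=robot.observe();print(s['time'],s['tool_pos'],s['tool_rot'])
    ob=[]
    for n in('top','scene','wrist'):
        p=read_camera(n)
        if n=='wrist': save(p,'w7')
        for t in pts():
            e=nets.tip_of(p,t)[:1]
            if e: ob.append((n,p,t,e[0]['pixel'])); print(n,t,np.round(e[0]['pixel'],1),round(e[0]['score'],2))
        for q in nets.regions_of(p,'valve_box')[:1]:
            m=q['region'].astype(np.uint8);c=max(cv2.findContours(m,cv2.RETR_EXTERNAL,cv2.CHAIN_APPROX_NONE)[0],key=cv2.contourArea)
            print(n,'box region',q['score'],cv2.boxPoints(cv2.minAreaRect(c)).round(0).tolist())
    f=lambda v:np.concatenate([np.array(proj(p,tow(v,pts(v[3])[t])))-px for _,p,t,px in ob])
    r=least_squares(f,[.567,.003,-.19,0],loss='soft_l1',f_scale=2);print('fit',r.x)
    R=r.fun.reshape(-1,2)
    for (n,p,t,px),e in zip(ob,f(r.x).reshape(-1,2)): print(n,t,e.round(1))
    for t in('lever_knob','catch_knob','catch_pivot','lever_pivot'):
        o=[(p,px) for n,p,tt,px in ob if tt==t]
        if len(o)>1: print(t,tri(o),tow(r.x,pts(r.x[3])[t]))
E
python3 box.py
```

```text
16.35 [ 0.5479 -0.1054  0.3008] [ 3.1397 -0.     -0.2178]
top valve_box [310.9 248.6] 0.97
top lever_pivot [339.1 244.1] 0.7
top lever_knob [347.9 208.1] 0.73
top catch_pivot [285.9 230.5] 0.78
top catch_knob [299.3 225.7] 0.63
top box region 0.63 [[252.0, 279.0], [275.0, 183.0], [374.0, 207.0], [350.0, 303.0]]
scene valve_box [305.6 294.1] 0.93
scene lever_pivot [286.9 266.6] 0.6
scene lever_knob [278.8 216.4] 0.65
scene catch_pivot [335.9 244.2] 0.82
scene catch_knob [319.9 214.5] 0.72
scene box region 0.84 [[252.0, 205.0], [360.0, 205.0], [360.0, 325.0], [252.0, 325.0]]
wrist valve_box [310.5  85.4] 0.84
wrist lever_pivot [322.7 126.3] 0.7
wrist lever_knob [377.7 127.1] 0.74
wrist catch_knob [319.   22.1] 0.87
wrist box region 0.97 [[218.0, 0.0], [403.0, 0.0], [403.0, 183.0], [218.0, 183.0]]
fit [ 0.5676  0.0051 -0.1896  0.1166]
top valve_box [0.2 2.8]
top lever_pivot [-4.4 -0.1]
top lever_knob [-3.2  1.6]
top catch_pivot [-0.1  0.2]
top catch_knob [ 1.5 -0.5]
scene valve_box [ 0.5 -0.2]
scene lever_pivot [-3.7  2.2]
scene lever_knob [1.2 1.7]
scene catch_pivot [-1.3  1.4]
scene catch_knob [-0.2 -0.6]
wrist valve_box [0.3 0.4]
wrist lever_pivot [-0.5 -0.6]
wrist lever_knob [0.3 0.6]
wrist catch_knob [ 0.1 -0.3]
lever_knob (array([ 0.6019, -0.044 ,  0.2   ]), [np.float64(2.8), np.float64(0.3), np.float64(2.8)]) [ 0.6014 -0.0421  0.196 ]
catch_knob (array([0.5786, 0.0283, 0.1782]), [np.float64(1.4), np.float64(0.6), np.float64(0.9)]) [0.5789 0.0272 0.1799]
catch_pivot (array([0.5839, 0.0539, 0.1177]), [np.float64(1.3), np.float64(1.3)]) [0.5838 0.0529 0.115 ]
lever_pivot (array([ 0.5701, -0.0366,  0.0754]), [np.float64(7.2), np.float64(7.1), np.float64(0.1)]) [ 0.5698 -0.036   0.07  ]
```

View pics/w7.png

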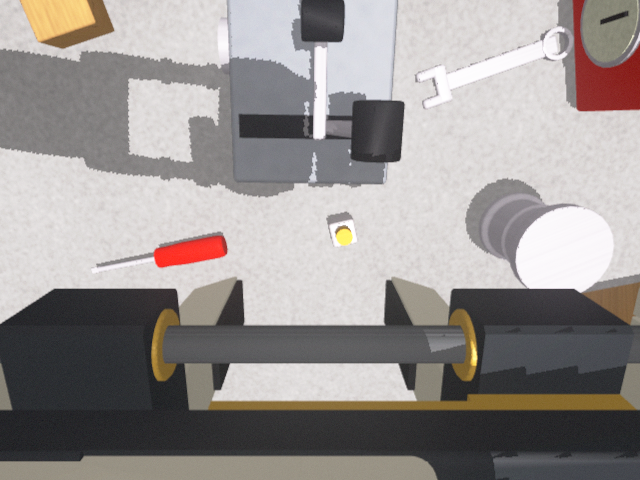

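The wrist picture shows the catch knob at (322,20), its nose running down to (320,135), and the lever knob at (377,130); the fitted box pose overlays these to within 1 px. The box is square to the tool. Now I go to the catch knob.

Request:
carry_out --translation '[[0.0005,-0.0341,0],[0.0005,-0.0341,0],[0.0005,-0.0341,0],[0.0005,-0.0341,0],[0,0,0.04],[0,0,0.04],[0,0,0.03],[0,0,0.02],[0,0,0.008],[0,0,0]]' --turn '[[0,0,0],[0,0,0],[0,0,0],[0,0,0],[0,0,0],[0,0,0],[0,0,0],[0,0,0],[0,0,0],[0,0,0]]' --gripper '[-0.3,-0.3,-0.3,-0.3,-0.3,-0.3,-0.3,-0.3,-0.3,-0.3]'

```text
time: 18.4
tool_pos: [0.5783, 0.0326, 0.1626]
tool_rot: [3.141, 0.002, -0.212]
contact_force: [0.1, 0.7, 0.4]
opening: 0.0595
```

Request:
carry_out --translation '[[0,0,0],[0,0,0],[0,0,0],[0,0,0],[0,0,0],[0,0,0]]' --turn '[[0,0,0],[0,0,0],[0,0,0],[0,0,0],[0,0,0],[0,0,0]]' --gripper '[1,1,1,1,1,1]' --squeeze 15

```text
time: 19.0
tool_pos: [0.5814, 0.0321, 0.1641]
tool_rot: [-3.141, -0.007, -0.212]
contact_force: [9.3, -1.3, -2.2]
opening: 0.026
```

The catch knob is pinched (opening 26 mm, as specified). The sideways force shows the knob lies about 3 mm further along x, so I relieve that while following the arc.

Request:
carry_out --translation '[[0.003,0,0],[0,-0.0102,-0.0032],[0,-0.0104,-0.0016],[0,-0.0105,0],[0,-0.0104,0.0015],[0,-0.01,0.0031],[0,0,0]]' --turn '[[0,0,0],[0,0,0],[0,0,0],[0,0,0],[0,0,0],[0,0,0],[0,0,0]]' --gripper '[1,1,1,1,1,1,1]'

```text
time: 19.7
tool_pos: [0.5935, 0.0843, 0.1633]
tool_rot: [-3.141, -0.002, -0.21]
contact_force: [4.8, -1.1, -2.5]
opening: 0.0258
```

Request:
carry_out --translation '[[0.0015,-0.0095,0.0045],[0,-0.0087,0.0059],[0,-0.0077,0.0071],[0,-0.0066,0.0082],[0,-0.0046,0.0078],[0,0,0],[0,0,0]]' --turn '[[0,0,0],[0,0,0],[0,0,0],[0,0,0],[0,0,0],[0,0,0],[0,0,0]]' --gripper '[1,1,1,1,1,1,1]'

```text
time: 20.4
tool_pos: [0.6019, 0.1199, 0.1293]
tool_rot: [-3.139, 0.0, -0.212]
contact_force: [2.0, 6.7, 0.1]
opening: 0.0256
```

```bash
python3 - <<'E'
from box import *
s=robot.observe();print(s['time'],s['tool_pos'],s['contact_force'],s['opening'])
v=[.5676,.0051,-.2]
ob={}
for n in('top','scene'):
    p=read_camera(n)
    e=nets.tip_of(p,'catch_knob')[:1]
    if e: ob[n]=(p,e[0]['pixel']); print(n,e[0])
    if n=='scene':cv2.imwrite('pics/s5.png',cv2.resize(p['img'][160:320,230:380,::-1],None,fx=4,fy=4)[:600,:800])
if len(ob)==2:
    X,r=tri(list(ob.values()));print(X,r); P=tow(v,[.007,.05,.115]);d=X-P;c=np.cos(v[2]);sn=np.sin(v[2])
    print('a',np.arctan2(-sn*d[0]+c*d[1],d[2]),'q',.5+np.arctan2(-sn*d[0]+c*d[1],d[2]),np.linalg.norm(d))
E
```

```text
20.4 [0.6019 0.1199 0.1293] [1.9776 6.6677 0.1129] 0.02561066148524893
scene {'pixel': [371.8, 226.1], 'score': 0.78}
```

View pics/s5.png

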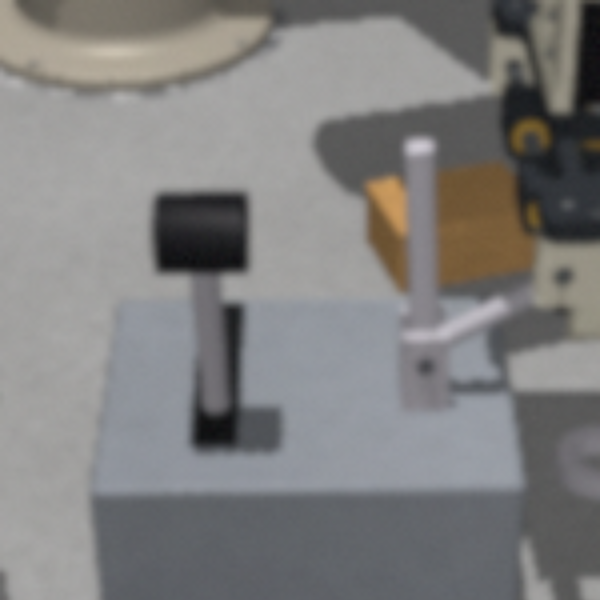

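The crop shows the catch nose standing upright at (420,240) and its arm pointing to +y. A small extra push confirms the stop.

Request:
carry_out --translation '[[0,-0.004,0.004],[0,-0.002,0.004],[0,0,0],[0,0,0]]' --turn '[[0,0,0],[0,0,0],[0,0,0],[0,0,0]]' --gripper '[1,1,1,1]'

```text
time: 21.0
tool_pos: [0.6028, 0.1234, 0.1224]
tool_rot: [3.14, -0.0, -0.212]
contact_force: [-3.6, -2.4, 9.2]
opening: 0.0259
```

The stop pushes back at 9 N with no further travel, so the catch is fully over. I release, rise, and turn the jaws along the box's y.

Request:
carry_out --translation '[[0,0,-0.004],[0,0,0],[0,0,0],[0,0,0],[0,0,-0.02],[0,0,-0.045],[0,0,-0.045],[0,0,-0.045],[0,0,-0.01]]' --turn '[[0,0,0],[0,0,0],[0,0,0],[0,0,0],[0,0,0],[0,0,0],[0,0,0],[0,0,0],[0,0,0]]' --gripper '[-0.3,-0.3,-0.3,-0.3,-0.3,-0.3,-0.3,-0.3,-0.3]'

```text
time: 21.9
tool_pos: [0.6047, 0.1245, 0.297]
tool_rot: [-3.139, -0.01, -0.212]
contact_force: [0.0, -0.3, 0.7]
opening: 0.0599
```

Request:
carry_out --translation '[[0,0,0],[0,0,0],[0,0,0],[0,0,0],[0,0,0],[0,0,0],[0,0,0],[0,0,0],[0,0,0],[0,0,0]]' --turn '[[0,0,-0.149],[0,0,-0.149],[0,0,-0.149],[0,0,-0.149],[0,0,-0.149],[0,0,-0.149],[0,0,-0.149],[0,0,-0.149],[0,0,-0.149],[0,0,-0.149]]' --gripper '[-0.3,-0.3,-0.3,-0.3,-0.3,-0.3,-0.3,-0.3,-0.3,-0.3]'

```text
time: 22.9
tool_pos: [0.6027, 0.1242, 0.2899]
tool_rot: [-3.14, 0.001, 1.284]
contact_force: [-0.3, -0.9, -0.3]
opening: 0.0597
```

Request:
carry_out --translation '[[0,0,0],[0,0,0]]' --turn '[[0,0,-0.083],[0,0,0]]' --gripper '[-0.3,-0.3]'

```text
time: 23.1
tool_pos: [0.6027, 0.1242, 0.29]
tool_rot: [-3.14, 0.001, 1.362]
contact_force: [0.4, 0.4, -0.0]
opening: 0.0598
```

```bash
python3 - <<'E'
from box import *
s=robot.observe();print(s['time'],s['tool_pos'],s['tool_rot'],s['qpos'])
v=[.5690,.0050,-.21]
ob=[]
for n in('top','scene','wrist'):
    p=read_camera(n)
    for t in('lever_knob','catch_knob'):
        e=nets.tip_of(p,t)[:1]
        if e:
            print(n,t,np.round(e[0]['pixel'],1),round(e[0]['score'],2),'pred',np.round(proj(p,tow(v,pts(1.6)[t])),1))
            if t=='lever_knob': ob.append((p,e[0]['pixel']))
X,r=tri(ob);print(X,r);tgt=np.array([.602,-.0435]);R=s['tool_rot'][2];d=tgt-s['tool_pos'][:2]
print('tool shift to',tgt,[np.cos(R)*d[0]+np.sin(R)*d[1],np.sin(R)*d[0]-np.cos(R)*d[1]])
E
```

```text
23.1 [0.6027 0.1242 0.29  ] [-3.1402  0.0005  1.3616] [ 0.0788  0.4806  1.1357 -0.0001  1.5269 -1.2829]
top lever_knob [345.1 210.3] 0.73 pred [345.3 209.4]
scene lever_knob [278.3 217. ] 0.74 pred [279.5 218.3]
scene catch_knob [373.4 227.6] 0.7 pred [372.1 230.5]
wrist lever_knob [ 69.5 285.4] 0.93 pred [ 69.3 287.3]
wrist catch_knob [296.  218.6] 0.56 pred [299.8 218.1]
[ 0.6002 -0.043   0.1967] [np.float64(0.5), np.float64(1.5), np.float64(1.1)]
tool shift to [ 0.602  -0.0435] [np.float64(-0.16418410603758876), np.float64(0.03410511814666782)]
```

Request:
carry_out --translation '[[-0.041,0.0083,0],[-0.041,0.0083,0],[-0.041,0.0083,0],[-0.041,0.0083,0],[0,0,0.03],[0,0,0.03],[0,0,0.03],[0,0,0.02],[0,0,0.002],[0,0,0]]' --turn '[[0,0,0],[0,0,0],[0,0,0],[0,0,0],[0,0,0],[0,0,0],[0,0,0],[0,0,0],[0,0,0],[0,0,0]]' --gripper '[-0.3,-0.3,-0.3,-0.3,-0.3,-0.3,-0.3,-0.3,-0.3,-0.3]'

```text
time: 24.55
tool_pos: [0.6014, -0.0432, 0.1793]
tool_rot: [-3.141, 0.0, 1.361]
contact_force: [-0.6, -0.1, 0.2]
opening: 0.0594
```

Request:
carry_out --translation '[[0,0,0],[0,0,0],[0,0,0],[0,0,0],[0,0,0]]' --turn '[[0,0,0],[0,0,0],[0,0,0],[0,0,0],[0,0,0]]' --gripper '[1,1,1,1,1]' --squeeze 35

```text
time: 25.05
tool_pos: [0.6016, -0.0435, 0.1798]
tool_rot: [3.14, 0.0, 1.36]
contact_force: [-0.8, -0.8, 3.2]
opening: 0.0361
```

Request:
carry_out --translation '[[0,-0.0127,-0.0026],[0,-0.0129,-0.0013],[0,-0.013,0],[0,-0.0129,0.0013],[0,-0.0127,0.0026],[0,0,0],[0,0,0]]' --turn '[[0,0,0],[0,0,0],[0,0,0],[0,0,0],[0,0,0],[0,0,0],[0,0,0]]' --gripper '[1,1,1,1,1,1,1]'

```text
time: 25.75
tool_pos: [0.54, -0.0293, 0.1806]
tool_rot: [3.137, -0.001, 1.361]
contact_force: [3.0, 2.9, 8.4]
opening: 0.0358
```

Request:
carry_out --translation '[[0,-0.0124,0.0023],[0,-0.012,0.0051],[0,-0.0114,0.0062],[0,-0.0107,0.0073],[0,0,0],[0,0,0]]' --turn '[[0,0,0],[0,0,0],[0,0,0],[0,0,0],[0,0,0],[0,0,0]]' --gripper '[1,1,1,1,1,1]'

```text
time: 26.35
tool_pos: [0.4939, -0.0188, 0.1595]
tool_rot: [3.139, -0.003, 1.361]
contact_force: [-0.3, 6.9, 10.2]
opening: 0.0357
```

Request:
carry_out --translation '[[0.0015,-0.003,0.0023],[0,-0.002,0.0015],[0,0,0],[0,0,0]]' --turn '[[0,0,0],[0,0,0],[0,0,0],[0,0,0]]' --gripper '[1,1,1,1]'

```text
time: 26.75
tool_pos: [0.4898, -0.0177, 0.1563]
tool_rot: [3.138, -0.0, 1.361]
contact_force: [-1.6, 0.8, 13.3]
opening: 0.0359
```

```bash
cat > chk.py <<'E'
from box import *
s=robot.observe();print(s['time'],s['tool_pos'],s['tool_rot'][2],s['contact_force'],s['opening'])
v=[.5690,.0050,-.21];ob=[]
G=s['tool_pos']+[0,0,.019]
P=tow(v,[.01,-.04,.07]);c,sn=np.cos(v[2]),np.sin(v[2])
def ang(X): d=X-P; return -np.arctan2(c*d[0]+sn*d[1],d[2])+.25, np.hypot(c*d[0]+sn*d[1],d[2]), -sn*d[0]+c*d[1]
print('hinge from grasp',ang(G))
for n in('top','scene'):
    p=read_camera(n)
    for t in('lever_knob','catch_knob','lid'):
        e=nets.tip_of(p,t)[:1]
        if e: print(n,t,np.round(e[0]['pixel'],1),round(e[0]['score'],2),'pred',np.round(proj(p,tow(v,pts(1.6,.9)[t])) if t!='lid' else proj(p,[.5195,.2973,.09]),1))
        if e and t=='lever_knob': ob.append((p,e[0]['pixel']))
    for t in('pump_a','elbow','flange','carton','driver','wrench'): print('  ',t,[np.round(e['pixel'],0).tolist() for e in nets.regions_of(p,t)[:2]])
    if n=='scene': save(p,'s6')
if len(ob)==2: X,r=tri(ob);print(X,r,ang(X))
E
python3 chk.py
```

```text
26.75 [ 0.4898 -0.0177  0.1563] 1.3608586028500174 [-1.6325  0.8135 13.3382] 0.03592003162927622
hinge from grasp (np.float64(0.9160767696620606), np.float64(0.1338896359737573), np.float64(0.0012458773624252142))
top catch_knob [250.5 218.3] 0.57 pred [249.5 217.2]
top lid [148.  268.1] 0.67 pred [146.4 267.7]
   pump_a [[416.0, 148.0], [208.0, 149.0]]
   elbow []
   flange [[241.0, 260.0], [264.0, 223.0]]
   carton [[232.0, 362.0]]
   driver [[383.0, 333.0]]
   wrench [[322.0, 163.0]]
scene lever_knob [281.1 193.2] 0.81 pred [282.1 195.7]
scene catch_knob [372.6 232.1] 0.65 pred [372.1 230.5]
scene lid [442.9 218.5] 0.67 pred [443.8 220.2]
   pump_a [[454.0, 321.0], [196.0, 377.0]]
   elbow [[220.0, 302.0], [379.0, 274.0]]
   flange [[378.0, 276.0], [305.0, 274.0]]
   carton [[442.0, 253.0], [344.0, 216.0]]
   driver [[219.0, 247.0]]
   wrench [[312.0, 356.0]]
```

View pics/s6.png

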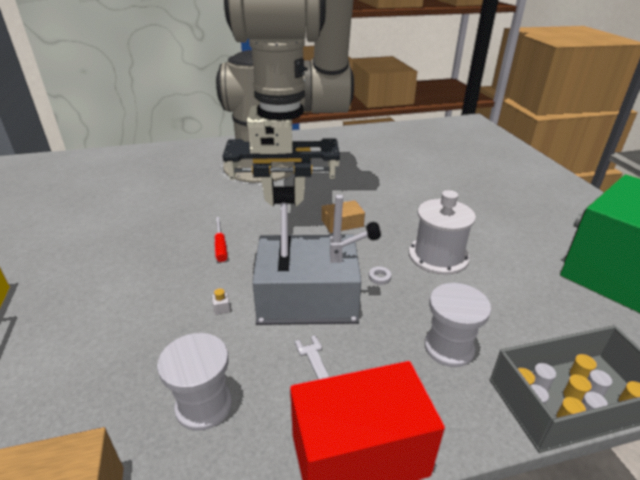

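The picture shows the lever drawn to the front in the fingers at (284,195), the catch upright, the lid flat on the pot at (447,225), and the bystanders unmoved. The tangential force is only about 7 N, so I push a bit more to confirm the stop.

Request:
carry_out --translation '[[0,-0.003,0.0007],[0,-0.0022,0.0007],[0,0,0],[0,0,0]]' --turn '[[0,0,0],[0,0,0],[0,0,0],[0,0,0]]' --gripper '[1,1,1,1]'

```text
time: 28.15
tool_pos: [0.4867, -0.017, 0.1542]
tool_rot: [3.134, -0.001, 1.361]
contact_force: [8.9, -0.1, 0.8]
opening: 0.0355
```

Request:
carry_out --translation '[[0,-0.0025,0.002],[0,-0.0015,0.001],[0,0,0],[0,0,0]]' --turn '[[0,0,0],[0,0,0],[0,0,0],[0,0,0]]' --gripper '[1,1,1,1]'

```text
time: 28.55
tool_pos: [0.483, -0.0162, 0.1514]
tool_rot: [3.133, -0.001, 1.361]
contact_force: [8.7, 0.3, 2.5]
opening: 0.0356
```

Request:
carry_out --translation '[[0,-0.0025,0.002],[0,-0.0015,0.001],[0,0,0],[0,0,0]]' --turn '[[0,0,0],[0,0,0],[0,0,0],[0,0,0]]' --gripper '[1,1,1,1]'

```text
time: 28.95
tool_pos: [0.4825, -0.0161, 0.1507]
tool_rot: [3.124, -0.001, 1.361]
contact_force: [13.8, -0.9, 12.4]
opening: 0.0359
```

```bash
sed -i "s/for n in('top','scene')/for n in('top','scene','wrist')/" chk.py; sed -i "s/if len(ob)==2/if len(ob)>1/; s/if n=='scene': save(p,'s6')/if n=='scene': save(p,'s7')\n    if n=='wrist': save(p,'w8')/" chk.py; python3 chk.py | grep -v '^   '
```

```text
28.95 [ 0.4825 -0.0161  0.1507] 1.3605870457310278 [13.7937 -0.9462 12.4276] 0.03591698719374603
hinge from grasp (np.float64(0.9853100510204842), np.float64(0.13444274473914447), np.float64(0.0013503880976096956))
top catch_knob [249.9 219.5] 0.86 pred [249.5 217.2]
scene lever_knob [283.8 193. ] 0.96 pred [282.1 195.7]
scene catch_knob [373.4 231. ] 0.9 pred [372.1 230.5]
scene lid [441.9 218.8] 0.79 pred [443.8 220.2]
wrist lever_knob [313.7 348.6] 0.76 pred [312.2 356.8]
[ 0.4889 -0.017   0.176 ] [np.float64(1.3), np.float64(1.3)] (np.float64(0.9190924990492761), np.float64(0.13511147078764713), np.float64(0.0018139436593352272))
```

It has hit the hard stop: no further travel, and the tangential force rose to about 18 N against the 6 N spring. Vision also gives a hinge angle of about 0.92. I firm up the grip and hold for a second to check it is steady.

Request:
carry_out --translation '[[0,0,0],[0,0,0],[0,0,0],[0,0,0],[0,0,0],[0,0,0],[0,0,0],[0,0,0],[0,0,0],[0,0,0]]' --turn '[[0,0,0],[0,0,0],[0,0,0],[0,0,0],[0,0,0],[0,0,0],[0,0,0],[0,0,0],[0,0,0],[0,0,0]]' --gripper '[1,1,1,1,1,1,1,1,1,1]' --squeeze 45

```text
time: 31.45
tool_pos: [0.4825, -0.0161, 0.1507]
tool_rot: [3.124, -0.001, 1.36]
contact_force: [13.4, 0.0, 12.9]
opening: 0.0362
```

```bash
python3 - <<'E'
import cv2
a=cv2.imread('pics/s7.png')[160:320,230:500];cv2.imwrite('pics/s8.png',cv2.resize(a,None,fx=2.9,fy=2.9))
E
```

```text
(no output)
```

The pose and force stay steady over the hold. Handing in.

```bash
python3 -c "
from cell import robot
print(robot.hand_in()); s=robot.observe(); print(s['time'],s['tool_pos'],s['contact_force'],s['opening'])"
```

```text
the job is handed in; nothing more can be done
None
the job is handed in; nothing more can be done
```

I finished all three steps in the order asked and handed the job in at about 31.5 s, with the lever still held. The hand-in gives no verdict.

- **Lid:** I lowered it into the pot until it touched at the home height, measured at 0.0900 m. After I let go, the wrist and top cameras showed it within 1 to 2 mm of the mouth centre and flat. The last scene check (score 0.79) still found it in place.
- **Catch:** I flipped it over until the stop pushed back with 9 N. The nose stood upright, and later checks found the knob within about 2 pixels of where it should be at 1.6 rad.
- **Lever:** I pulled it to its hard stop and held it there. The push along the lever's travel rose from about 8 N to 18 N with no further movement. Pose and force then stayed steady for a second, with the grip at 45 N and a 36 mm opening.

**Disagreements:**
- The gripper position suggests a lever angle of 0.985 rad, while the cameras give about 0.92 against a stop of 0.9. The knob therefore sits about 5 mm off the pad centre, and I can't say whether the pads slipped during the final push.
- In the last checks the networks did not find the lid or the lever knob in every view.
- The bystanders looked unmoved in the scene picture taken just before the final push. I did not look at them closely after that, because I had reached the picture limit.

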